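# Load a countersink into the bench collet and tighten the nut

## Task

Take the red-collared countersink out of the wooden tool block and push its shank fully home in the blue bench collet without forcing it. Let go of it, then turn the nut clockwise (seen from above) by its orange handle until the collet grips the shank firmly, but do not overtighten, and let go. Leave the other tools, the tape and the hex keys where they are.

Things in the scene. Friction and masses are not known exactly. Their poses are not given: they have to be found in the camera images.
- countersink: The countersink itself, the red-collared tool with the brass cone; origin: centre of its foot (the shank's lower end), 68 mm below the collar's centre; z axis along the shank, up towards the cone.
- countersink_collar (a point): Centre of the red collar of the countersink, the loose tool to load (about 120 g, 94 mm long, upright, z up, in any of the block's holes). From the foot up: steel shank 12 mm in diameter, 54 mm long (foot rounded like a ball); round red collar 20 mm in diameter, 28 mm long (this point lies 68 mm above the foot); brass cone 12 mm.
- mouth (a point): Centre of the funnel mouth on top of the nut, 78 mm above the bench, on the collet's upright axis. Funnel 25 mm wide, narrowing over 11 mm to a 13.4 mm bore; solid stop 50 mm below this point. Springs in the bore hold the shank back over the last 25 mm: push it down (5 to 12 N) onto the stop. When home, the collar's centre is 18 mm above this point, its underside 4 mm above the nut.
- chuck: The bench collet, fixed: blue base plate 116 mm square, 14 mm thick; round blue body 64 mm wide; steel nut 60 mm wide, 56 to 78 mm above the bench. Origin: centre of its underside, on the axis of nut and bore. The jaws meet the shank after 0.25 to 1 rad of turning, different each time, not to be seen from the handle's angle; then the force on the post rises some 60 N per rad.
- handle (a point): Where to grip the nut's handle: on the axis of an upright orange round post, 16 mm in diameter, 60 to 130 mm above the bench (this point: 112 mm), 90 mm from the nut's axis on a steel arm 12 mm thick. Turns with the nut; clockwise from above closes the collet; stays where left. Free turning takes 4 to 7 N sideways on the post; 12 to 13 N is a firm grip, over about 17 N is overtightened.
- block: The wooden tool block, fixed: 230 mm long (its x axis), 60 mm wide (y), 40 mm high, with three upright holes 13.4 mm wide and 32 mm deep on its centre line, at x = -70, 0 and 70 mm. Origin: centre of its underside. A tool in a hole has its foot 8 mm above the bench.
- drill: A bystander in the block: drill with a blue collar (20 mm) and a thin dark tip, 104 mm long, upright. Origin: centre of its foot.
- burr: A bystander in the block: burr with a black collar (20 mm) and a dark ball on top, 102 mm long, upright. Origin: centre of its foot.
- tape: A bystander: roll of cream masking tape lying flat, 90 mm across, 24 mm high. Origin: centre of its underside.
- hexset: A bystander: red folding hex key set lying on the bench, 95 x 34 x 21 mm. Origin: centre of its underside.
Mind the look-alikes: they are no part of the job. What is shaped like the countersink but green is not meant.

How it is judged (in metres and radians):
On the way, in this order (a step that is already met when the one before it is completed fails the run):
1. the countersink's shank is fully home in the collet (z of countersink_collar in the frame of chuck below 0.098 m and horizontal distance between countersink_collar and mouth below 0.004 m and angle between countersink_collar's own z axis and vertical below 0.1 rad), for 0.2 s.
2. the collet grips the shank firmly (z of countersink_collar in the frame of chuck below 0.098 m and contact force between countersink and chuck above 90 N), for 0.2 s.
At the end, for the whole second after the job is handed in: The countersink stands upright (within 0.1 rad) and at rest in the collet, its collar centre within 4 mm of the axis, its foot within 2 mm of the stop, and the collet holds it with more than 90 N in all (summed over the contacts); nothing is held (all of step 2 and horizontal distance between countersink_collar and mouth below 0.004 m and angle between countersink_collar's own z axis and vertical below 0.1 rad and linear speed of countersink below 0.02 m/s); the robot touches nothing.
It fails at once if the nut is overtightened: the collet squeezes the shank with more than 380 N in all (summed over the contacts) (contact force between countersink and chuck above 380 N).
It fails at once if while held in the fingers, the countersink is forced against the collet with more than 100 N in all (springs included) (contact force between the fingers and countersink above 2 N and contact force between countersink and chuck above 100 N).
It fails at once if the drill or the burr is moved by more than 20 mm (distance of any of drill, burr from where it was at the start of the episode above 0.02 m).
It fails at once if the tape or the hex key set is moved by more than 30 mm (distance of any of tape, hexset from where it was at the start of the episode above 0.03 m).
It also fails if it takes over 67 s, if anything falls off the work surface, if the arm or the gripper's body presses on something with over 40 N, if the wrist force passes 120 N, or if a joint passes its speed limit or range.

## Robot

A 6-joint arm with a two-finger parallel gripper is mounted at the origin on the work surface. World frame = base frame: x ahead of the robot, y to its left, z up, the work surface at z = 0. Lengths are in mm, angles in rad, forces in N, time in s.
With the tool pointing down it reaches from about 350 to 775 mm from the base axis. Payload 7.3 kg.
Tool frame: the origin (TCP) lies at the very end of the fingers, on their centre line; the grasp point (between the pads) lies 19 mm behind it; x points along the fingers, z is the direction in which the jaws open and shut, and the axes are right-handed (so a half turn about x gives the same grasp; the last joint's range is limited). The gripper opens to 92 mm and grips with 3 to 60 N. Pads are 19 mm wide; open, the fingers measure 130 mm over their backs; the gripper's body (75 mm by 190 mm) begins 47 mm behind the grasp point.
Start: joints at [0.983, 0.342, 1.524, -0, 1.275, -0.146], TCP at [224.462, 474.618, 226.741] pointing down, gripper open.
Joint ranges: [-2.53, 2.53], [-0.77, 2.02], [0.04, 2.7], [-1, 4.14], [0.28, 2.66], [-3.11, 3.11]. Speed limits (rad/s): [2.57, 2.57, 3.14, 3.14, 3.14, 3.14].

## Interface

Orientations are given as [roll, pitch, yaw] about the fixed x, y, z axes, in that order (R = Rz(yaw) Ry(pitch) Rx(roll)).
In Python, from plant import * gives the robot as it stands.
- The arm moves only by the shell command python3 -m creep 'ROWS'. ROWS is JSON, a list of rows, each an object of numbers: "tx", "ty", "tz": the shift along the tool's x, y, z in cm; "wx", "wy", "wz": the turn, a rotation vector about the tool's x, y, z in rad; "gripper": the closure, from -1 (fully open) to 1 (shut). A call has 1 to 8 rows; each row is the pose to reach, as a shift and turn from the pose commanded when the call began, along the tool's axes at that moment; what a row does not reach only later rows make up. A row lasts 1/12 s, in which the tool goes at most 41.7 mm and 7.16 degrees, less where a joint would pass 70% of its speed; a pose out of reach is approached as far as the arm can. A call with a gripper value outside its range is refused whole. The fingers move at their own pace and stop on an object; the grip force is fixed at half the most. Time passes only in rows, so rows that repeat a pose let the fingers close. It gives the time, the measured TCP pose, the force and the opening at its end, in the units of the state.
- get_obs(): the state, without advancing time (a new reading comes with each control period).
- capture(name): name is "side" or "top"; returns a dict with "frame" (420x560x3 uint8, red, green, blue), "z_map" (420x560 float32, mm along the optical axis (not along the pixel's ray), 0 where there is no reading), "vertical_fov" (degrees; the focal length in pixels is half the picture's height over the tangent of half this angle, whatever the lens; pixels are square), "cx", "cy" (the principal point, pixels), "xyz" and "rotation" of the camera in the world. Camera axes: x right, y down, z forward; pixel columns grow to the right and rows downward; lengths in mm; the calibration is good to about 2 mm. A picture is of the moment at which its call begins.
- close_job(): hands the job in, once; it reports no verdict.
The state is a dict: "time": time; "joint_positions": joint angles; "dq": joint speeds; "tau": joint torques, N m; "tool_pos": TCP position; "tcp_rot": TCP orientation; "contact_force": force on the tool from outside, world axes, zero at the start; "moment": the same for the moment, N m; "grip_width": finger opening in mm.
Only numpy, scipy, OpenCV 4.12 (cv2) and the standard library are available. Lean on these libraries where they do the work, as an engineer would, in place of code of your own. Each camera call takes 0.05 s, during which the arm holds its last target.

## Working session

There is one attempt and no reset: what is moved stays moved. The work goes in short steps, Python scripts to look and compute and a shell command to move; the robot and the scene stay as the last step left them, time stands still between calls to the robot, and variables do not carry over. Pictures are saved under pics/ and viewed, and the job is handed in when it is done.

```bash
ls; mkdir -p pics; cat > h.py <<'E'
from plant import *
import numpy as np, cv2, json
def snap(n,tag):
    c=capture(n); cv2.imwrite(f'pics/{tag}.png',c['frame'][:,:,::-1]); 
    np.savez(f'{tag}.npz',**{k:np.array(v) for k,v in c.items()}); return c
def load(tag):
    d=np.load(f'{tag}.npz'); return {k:d[k] for k in d.files}
def fl(c): return c['frame'].shape[0]/2/np.tan(np.radians(float(c['vertical_fov']))/2)
def ray(c,u,v):
    d=np.array([(u-c['cx'])/fl(c),(v-c['cy'])/fl(c),1.]); return np.array(c['xyz'],float),np.array(c['rotation'])@d
def onz(c,u,v,z):
    o,d=ray(c,u,v); return o+d*(z-o[2])/d[2]
def zpt(c,u,v):
    o,d=ray(c,u,v); return o+d*float(c['z_map'][int(round(v)),int(round(u))])
E
python3 - <<'E'
from h import *
for n in('side','top'):
    c=snap(n,n+'0'); print(n,c['vertical_fov'],c['cx'],c['cy'],c['xyz'],np.array(c['rotation']).round(3).tolist())
print(get_obs())
E
```

```text
pics
side 57.48046570053155 285.71305081930757 208.1759476519986 [566.21509793 636.64062502 503.66686057] [-2.088, 0.02, -3.114]
top 56.23638806480177 280.7521007918239 211.18607805472328 [508.14991692 -78.98505606 973.59751384] [-3.003, -0.025, -1.564]
{'time': 0.1, 'joint_positions': array([ 9.83032789e-01,  3.42676583e-01,  1.52488558e+00, -2.06295665e-05,
        1.27540398e+00, -1.45991243e-01]), 'dq': array([-2.19133803e-04,  4.90206249e-05, -4.27265906e-03, -7.66153609e-05,
       -2.24817493e-03,  5.71503589e-04]), 'tau': array([ 9.01067688e-04, -4.32002771e+01, -2.44698143e+01,  7.18910736e-02,
        5.25475480e-02, -2.54363391e-05]), 'tool_pos': array([224.24571163, 474.31301037, 226.114778  ]), 'tcp_rot': array([ 3.00996367,  1.56942269, -2.14419158]), 'contact_force': array([-0.13324572,  0.52762383, -0.6371914 ]), 'moment': array([-0.0239815 , -0.01367868,  0.03591856]), 'grip_width': 91.7691273251904}
```

Rotation is roll/pitch/yaw; convert.

```bash
sed -i "s/np.array(c\['rotation'\])@d/rpy(c['rotation'])@d/" h.py; cat >> h.py <<'E'
from scipy.spatial.transform import Rotation as Ro
def rpy(r): return Ro.from_euler('xyz',r).as_matrix()
E
python3 -c "
from h import *
print(rpy(get_obs()['tcp_rot']).round(3))"
```

```text
[[-0.001 -0.904  0.428]
 [-0.001  0.428  0.904]
 [-1.     0.    -0.001]]
```

View pics/side0.png

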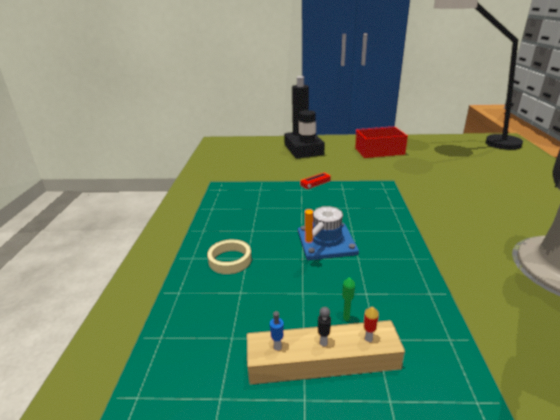

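View pics/top0.png

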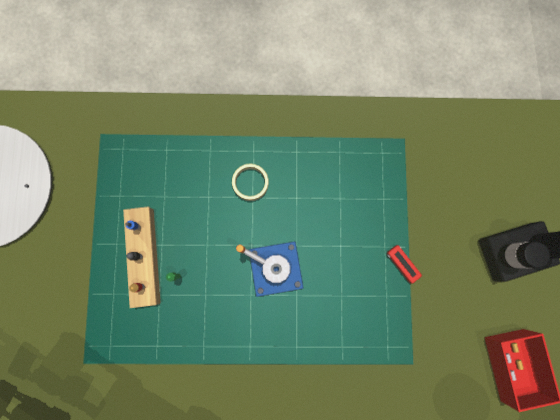

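The side view shows the red collar at about (371,321), the green look-alike at (348,300), the nut at (327,216) and the orange post at (309,226). The top view shows the countersink at (137,287), the nut at (276,269) and the post at (240,248).

```bash
cat > m.py <<'E'
from h import *
def blob(c,lo,hi,box):
    h=cv2.cvtColor(c['frame'],cv2.COLOR_RGB2HSV); m=cv2.inRange(h,lo,hi); k=np.zeros_like(m);x0,y0,x1,y1=box;k[y0:y1,x0:x1]=m[y0:y1,x0:x1]
    n,l,s,ce=cv2.connectedComponentsWithStats(k); 
    if n<2: return None
    i=1+np.argmax(s[1:,4]); return s[i],ce[i],l==i
def tri(c1,p1,c2,p2):
    o1,d1=ray(c1,*p1);o2,d2=ray(c2,*p2);d1/=np.linalg.norm(d1);d2/=np.linalg.norm(d2)
    t=np.linalg.lstsq(np.stack([d1,-d2],1),o2-o1,rcond=None)[0];a=o1+d1*t[0];b=o2+d2*t[1];return (a+b)/2,np.linalg.norm(a-b)
E
python3 - <<'E'
from m import *
s,t=load('side0'),load('top0')
for n,c in(('s',s),('t',t)):
    # scaled crops
    for tag,(x0,y0,x1,y1) in {'s':{'a':(240,270,410,390),'b':(280,180,370,270)},'t':{'a':(110,195,200,320),'b':(220,225,320,310)}}[n].items():
        cr=cv2.resize(c['frame'][y0:y1,x0:x1,::-1],None,fx=4,fy=4,interpolation=cv2.INTER_CUBIC); cv2.imwrite(f'pics/{n}{tag}.png',cr)
print('red collar side',blob(s,(0,150,60),(8,255,255),(350,295,400,350))[:2])
print('post side',blob(s,(9,150,80),(22,255,255),(290,195,320,250))[:2])
print('post top',blob(t,(9,150,80),(22,255,255),(225,235,255,260))[:2])
print('cs top',blob(t,(5,110,60),(22,255,255),(128,275,148,297))[:2], t['frame'][280:296:2,128:148:2].tolist()[3])
print('plate top',blob(t,(100,120,50),(125,255,255),(235,225,320,310))[:2])
E
```

```text
red collar side (array([364, 316,  14,  16, 141], dtype=int32), array([369.85106383, 324.20567376]))
post side (array([305, 209,   8,  33, 228], dtype=int32), array([308.43859649, 224.4122807 ]))
post top (array([237, 245,   8,   7,  37], dtype=int32), array([240.08108108, 248.18918919]))
cs top (array([129, 278,  13,  15, 117], dtype=int32), array([134.78632479, 286.16239316])) [[171, 162, 118], [171, 139, 81], [174, 138, 75], [167, 131, 74], [162, 128, 70], [116, 73, 44], [92, 33, 25], [87, 52, 52], [94, 88, 75], [215, 177, 124]]
plate top (array([ 250,  242,   53,   55, 1399], dtype=int32), array([276.53609721, 269.3652609 ]))
```

```bash
python3 - <<'E'
import cv2,numpy as np
a=[cv2.resize(cv2.imread(f'pics/{k}.png'),(400,300)) for k in('sa','sb','ta','tb')]
cv2.imwrite('pics/mont.png',np.vstack([np.hstack(a[:2]),np.hstack(a[2:])]))
E
```

```text
(no output)
```

View pics/mont.png

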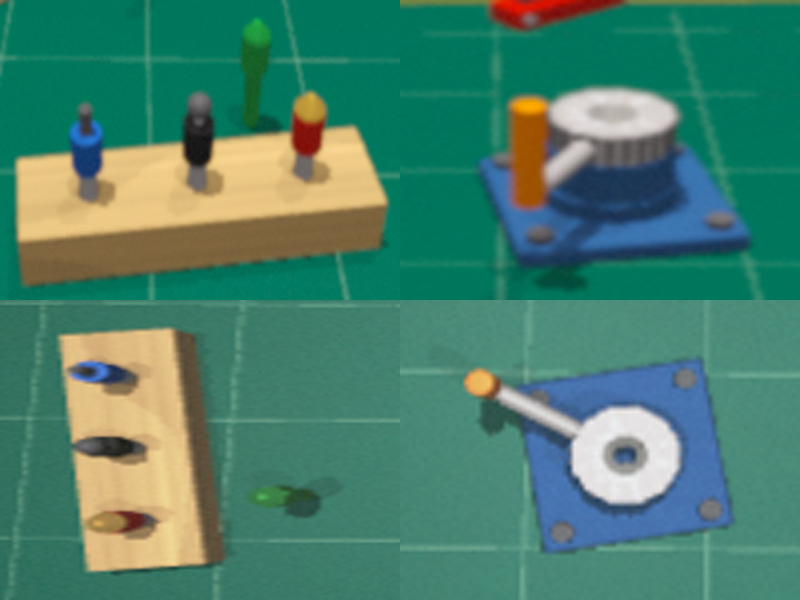

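The crops show the red-collared tool in the block's lowest hole, the post at top (240,248) and the nut disc at top (276,269). Next I turn these into metric positions.

```bash
python3 - <<'E'
from m import *
s,t=load('side0'),load('top0')
print('collar in side centroid depth', zpt(s,370,324), 'mat', zpt(t,200,220), zpt(s,250,300))
# nut disc top
h=cv2.cvtColor(t['frame'],cv2.COLOR_RGB2HSV)
m=cv2.inRange(h,(0,0,150),(180,50,255));k=np.zeros_like(m);k[250:290,258:300]=m[250:290,258:300]
cs,_=cv2.findContours(k,cv2.RETR_EXTERNAL,cv2.CHAIN_APPROX_NONE);cc=max(cs,key=cv2.contourArea)
hull=cv2.convexHull(cc); e=cv2.fitEllipse(cc);print('nut ell',e,cv2.minEnclosingCircle(cc)); 
for p in(e[0],cv2.minEnclosingCircle(cc)[0]): print('nut top z78',onz(t,*p,78))
p=onz(t,e[0][0],e[0][1],78);print('diam',e[1][0]*np.linalg.norm(p-t['xyz'])/fl(t))
# bore dark ring (mouth)
# side nut top ellipse
hs=cv2.cvtColor(s['frame'],cv2.COLOR_RGB2HSV)
# plate at 14
b=blob(t,(100,120,50),(125,255,255),(235,225,320,310));mk=b[2].astype(np.uint8)
cs,_=cv2.findContours(mk,cv2.RETR_EXTERNAL,cv2.CHAIN_APPROX_NONE);r=cv2.minAreaRect(max(cs,key=cv2.contourArea));print('plate',r,onz(t,*r[0],14))
print([np.round(onz(t,*q,14)[:2]).tolist() for q in cv2.boxPoints(r)])
# post top z130
print('post top->', onz(t,240.1,247.6,130))
ps=blob(s,(9,150,80),(22,255,255),(290,195,320,250))[0];print('side post top', onz(s,309,210.5,130), 'bottom',onz(s,307.5,241.5,60))
print(tri(s,(309,211),t,(240.1,247.8)))
# block
w=cv2.inRange(h,(10,60,110),(25,200,255));k=np.zeros_like(w);k[200:312,115:165]=w[200:312,115:165]
zt=np.zeros(h.shape[:2])
V,U=np.nonzero(k);P=np.array([zpt(t,u,v) for u,v in zip(U,V)])
ok=abs(P[:,2]-40)<6;print(len(P),ok.sum(),np.median(P[ok,2]))
mk=np.zeros_like(k);mk[V[ok],U[ok]]=255;mk=cv2.morphologyEx(mk,cv2.MORPH_CLOSE,np.ones((9,9)))
cs,_=cv2.findContours(mk,cv2.RETR_EXTERNAL,cv2.CHAIN_APPROX_NONE);r=cv2.minAreaRect(max(cs,key=cv2.contourArea))
Q=[onz(t,*q,40) for q in cv2.boxPoints(r)];print('block',r,np.round(Q).tolist())
ce=np.mean(Q,0);L=sorted([(np.linalg.norm(Q[i]-Q[i-1]),i) for i in range(4)]);print(L);i=L[-1][1];ax=(Q[i]-Q[i-1])/L[-1][0]
print('ctr',ce,'yaw',np.arctan2(ax[1],ax[0]));
for o in(-70,0,70):print(o,ce+ax*o)
# side: collar by axis; collar centre z 76, shank at top of block
h2=blob(s,(0,150,60),(8,255,255),(350,295,400,350));print('collar side on z76',onz(s,371,322,76),onz(s,*h2[1],76))
# cone tip in side: brass at z 102
print('cone',onz(s,372,308,102), 'top cone',onz(t,135.5,286.5,96))
E
```

```text
collar in side centroid depth [462.6433869  229.44717864  76.28494031] mat [619.81130191  97.46497835   2.72193484] [ 6.58581539e+02  9.90257946e+01 -1.28365751e-01]
nut ell ((274.728759765625, 267.7928466796875), (25.618602752685547, 32.12075424194336), 126.32599639892578) ((272.42718505859375, 266.456298828125), 17.818017959594727)
nut top z78 [504.35016975 -87.77553746  78.        ]
nut top z78 [507.29893959 -82.55588044  78.        ]
diam 58.385702404625796
plate ((275.52703857421875, 268.6621398925781), (48.16890335083008, 47.84010696411133), 80.53767395019531) [502.01321221 -90.35122379  14.        ]
[[549.0, -23.0], [569.0, -138.0], [455.0, -157.0], [436.0, -44.0]]
post top-> [546.72805801 -12.95297763 130.        ]
side post top [546.509932   -10.97747928 130.        ] bottom [548.97288534  -6.41803304  60.        ]
(array([546.42230963, -12.79264424, 127.82177058]), np.float64(0.042549593895928745))
2372 2223 39.429178278985546
block ((139.39846801757812, 257.07867431640625), (98.962158203125, 26.860137939453125), 85.91438293457031) [[641.0, 275.0, 40.0], [646.0, 212.0, 40.0], [416.0, 184.0, 40.0], [412.0, 245.0, 40.0]]
[(np.float64(61.08355997664057), 3), (np.float64(63.15526974377318), 1), (np.float64(230.9800448588314), 0), (np.float64(231.42092883140035), 2)]
ctr [528.75413373 228.93682373  40.        ] yaw -3.0190816397368883
-70 [598.22947724 237.49115858  40.        ]
0 [528.75413373 228.93682373  40.        ]
70 [459.27879023 220.38248888  40.        ]
collar side on z76 [460.47442464 225.25960669  76.        ] [462.85609015 229.57639935  76.        ]
cone [461.03816402 223.31279199 102.        ] top cone [462.02511365 215.09764018  96.        ]
```

```bash
python3 - <<'E'
from m import *
s,t=load('side0'),load('top0')
for c,box,n in((t,(255,248,300,292),'t'),(s,(305,200,350,245),'s')):
    x0,y0,x1,y1=box
    P=np.array([[*zpt(c,u,v),u,v] for u in range(x0,x1) for v in range(y0,y1)])
    ok=abs(P[:,2]-78)<3; Q=P[ok]; print(n,len(Q),np.median(Q[:,2]),'mean',Q[:,:2].mean(0),'min',Q[:,:2].min(0),'max',Q[:,:2].max(0))
    (cx,cy),r=cv2.minEnclosingCircle(Q[:,:2].astype(np.float32));print(cx,cy,r)
    mk=np.zeros(c['frame'].shape[:2],np.uint8);mk[Q[:,4].astype(int),Q[:,3].astype(int)]=255
    mk=cv2.morphologyEx(mk,cv2.MORPH_OPEN,cv2.getStructuringElement(cv2.MORPH_ELLIPSE,(7,7)))
    cs,_=cv2.findContours(mk,cv2.RETR_EXTERNAL,cv2.CHAIN_APPROX_NONE);cc=max(cs,key=cv2.contourArea)
    W=np.array([onz(c,*p[0],78)[:2] for p in cc],np.float32);print('fit',cv2.fitEllipse(W))
g=blob(s,(45,120,30),(70,255,200),(335,270,365,325));print('green',g[:2]); print(zpt(s,348,290),zpt(s,348,315))
# collar from side depth points
b=blob(s,(0,150,60),(8,255,255),(350,295,400,350))[2];V,U=np.nonzero(b);P=np.array([zpt(s,u,v) for u,v in zip(U,V)]);print('collar',np.median(P,0),P.min(0),P.max(0))
E
```

```text
t 488 77.95306961676329 mean [502.44344667 -89.80679563] min [ 472.73122987 -120.13140662] max [533.07253438 -56.53996184]
502.7779846191406 -86.11581420898438 35.05644607543945
fit ((520.0275268554688, -83.86316680908203), (13.983516693115234, 33.34209060668945), 2.166525363922119)
s 287 76.21756686589185 mean [507.17891665 -81.22446602] min [ 473.51367818 -121.1288485 ] max [554.14384228  -1.15595318]
524.7625122070312 -61.771663665771484 64.30489349365234
fit ((484.0610656738281, -91.41004943847656), (15.708240509033203, 27.969575881958008), 177.32908630371094)
green (array([343, 279,  11,  42, 285], dtype=int32), array([347.62807018, 295.9122807 ]))
[486.31712099 155.25933234  75.36964795] [482.71591516 153.8080371   17.96589652]
collar [463.4273755  230.56675862  76.72392553] [452.89270369 222.93813807  63.16997382] [470.6390408  232.63323911  88.62121492]
```

```bash
cat > go.py <<'E'
from h import *
import sys
# args: x y z(TCP) jaw_deg
x,y,z,j=map(float,sys.argv[1:5]); o=get_obs(); R=rpy(o['tcp_rot']); d=np.array([x,y,z])-o['tool_pos']
a=np.radians(j); zt=np.array([np.cos(a),np.sin(a),0]); xt=np.array([0,0,-1.]); T=np.stack([xt,np.cross(zt,xt),zt],1)
print('t cm',(R.T@d/10).round(2),'w',Ro.from_matrix(R.T@T).as_rotvec().round(3),'dist',np.linalg.norm(d).round(1), 'tcp',o['tool_pos'].round(1),'F',o['contact_force'].round(1),'gw',round(o['grip_width'],1),'t',round(o['time'],1))
E
python3 go.py 461.5 221.5 150 90
```

```text
t cm [  7.62 -32.26 -12.7 ] w [-0.442 -0.001 -0.   ] dist 355.0 tcp [224.2 474.3 226.1] F [-0.1  0.5 -0.6] gw 91.8 t 0.1
```

```bash
python3 -m creep '[{"tx":7.6,"ty":-32.3,"tz":-12.7,"wx":-0.44,"gripper":-0.2},{"tx":7.6,"ty":-32.3,"tz":-12.7,"wx":-0.44,"gripper":-0.2},{"tx":7.6,"ty":-32.3,"tz":-12.7,"wx":-0.44,"gripper":-0.2},{"tx":7.6,"ty":-32.3,"tz":-12.7,"wx":-0.44,"gripper":-0.2},{"tx":7.6,"ty":-32.3,"tz":-12.7,"wx":-0.44,"gripper":-0.2},{"tx":7.6,"ty":-32.3,"tz":-12.7,"wx":-0.44,"gripper":-0.2},{"tx":7.6,"ty":-32.3,"tz":-12.7,"wx":-0.44,"gripper":-0.2},{"tx":7.6,"ty":-32.3,"tz":-12.7,"wx":-0.44,"gripper":-0.2}]'; python3 go.py 461.5 221.5 150 90
```

```text
t cm [  7.62 -32.26 -12.7 ] w [-0.442 -0.001 -0.   ] dist 355.0 tcp [224.2 474.3 226.1] F [-0.1  0.5 -0.6] gw 91.8 t 0.1validation failed for argument at $[0]...
```

```bash
python3 -m creep '[{"tx":3.5,"ty":0,"tz":0,"wx":0,"wy":0,"wz":0,"gripper":-0.2}]'; python3 go.py 461.5 221.5 150 90
```

```text
time: 0.18
tool_pos: [226.4, 477.7, 196.6]
tcp_rot: [-0.14, 1.559, 0.989]
contact_force: [0.8, 1.6, 1.3]
grip_width: 88.5
t cm [  4.56 -32.2  -13.16] w [-0.442  0.011  0.004] dist 350.8 tcp [226.4 477.7 196.6] F [0.8 1.6 1.3] gw 88.5 t 0.2
```

```bash
python3 -m creep --help | head -40
```

```text
invalid input: not JSON, or not a number
```

```bash
python3 -m creep '[{"tx":2,"ty":-12,"tz":-4.8,"wx":-0.12,"wy":0,"wz":0,"gripper":-0.2},{"tx":4,"ty":-32.2,"tz":-12.8,"wx":-0.44,"wy":0,"wz":0,"gripper":-0.2},{"tx":4,"ty":-32.2,"tz":-12.8,"wx":-0.44,"wy":0,"wz":0,"gripper":-0.2},{"tx":4,"ty":-32.2,"tz":-12.8,"wx":-0.44,"wy":0,"wz":0,"gripper":-0.2},{"tx":4,"ty":-32.2,"tz":-12.8,"wx":-0.44,"wy":0,"wz":0,"gripper":-0.2},{"tx":4,"ty":-32.2,"tz":-12.8,"wx":-0.44,"wy":0,"wz":0,"gripper":-0.2},{"tx":4,"ty":-32.2,"tz":-12.8,"wx":-0.44,"wy":0,"wz":0,"gripper":-0.2},{"tx":4,"ty":-32.2,"tz":-12.8,"wx":-0.44,"wy":0,"wz":0,"gripper":-0.2}]'; python3 go.py 461.5 221.5 150 90
```

```text
time: 0.85
tool_pos: [440.7, 242.0, 154.7]
tcp_rot: [1.619, 1.57, -3.095]
contact_force: [0.8, 0.5, -0.6]
grip_width: 55.2
t cm [ 0.47 -2.08 -2.05] w [-0.002 -0.    -0.   ] dist 29.6 tcp [440.7 242.  154.7] F [ 0.8  0.5 -0.6] gw 55.2 t 0.8
```

```bash
python3 -m creep '[{"tx":0,"ty":0,"tz":0,"wx":0,"wy":0,"wz":0,"gripper":-0.2},{"tx":0,"ty":0,"tz":0,"wx":0,"wy":0,"wz":0,"gripper":-0.2}]'; python3 go.py 461.5 221.5 150 90
```

```text
time: 1.02
tool_pos: [440.7, 242.0, 154.4]
tcp_rot: [1.826, 1.569, -2.893]
contact_force: [-0.9, 0.3, 0.5]
grip_width: 55.0
t cm [ 0.44 -2.09 -2.04] w [-0.006 -0.    -0.001] dist 29.5 tcp [440.7 242.  154.4] F [-0.9  0.3  0.5] gw 55.0 t 1.0
```

```bash
python3 -m creep '[{"tx":0.5,"ty":-2.1,"tz":-2,"wx":0,"wy":0,"wz":0,"gripper":-0.2},{"tx":0.5,"ty":-2.1,"tz":-2,"wx":0,"wy":0,"wz":0,"gripper":-0.2},{"tx":0.5,"ty":-2.1,"tz":-2,"wx":0,"wy":0,"wz":0,"gripper":-0.2},{"tx":0.5,"ty":-2.1,"tz":-2,"wx":0,"wy":0,"wz":0,"gripper":-0.2}]'; python3 go.py 461.5 221.5 63 90; python3 - <<'E'
from h import *
c=snap('side','side1');a=cv2.resize(c['frame'][150:390,260:460,::-1],None,fx=2.4,fy=2.4);cv2.imwrite('pics/side1c.png',a)
o=get_obs();p=rpy(c['rotation']).T@(o['tool_pos']-c['xyz']);print(p[:2]/p[2]*fl(c)+[c['cx'],c['cy']])
E
```

```text
time: 1.35
tool_pos: [459.8, 224.8, 150.1]
tcp_rot: [1.247, 1.57, 2.817]
contact_force: [0.1, -0.3, -0.1]
grip_width: 54.8
t cm [ 8.71 -0.18 -0.33] w [-0.001  0.    -0.001] dist 87.2 tcp [459.8 224.8 150.1] F [ 0.1 -0.3 -0.1] gw 54.8 t 1.4
[376.26818263 282.96688141]
```

View pics/side1c.png

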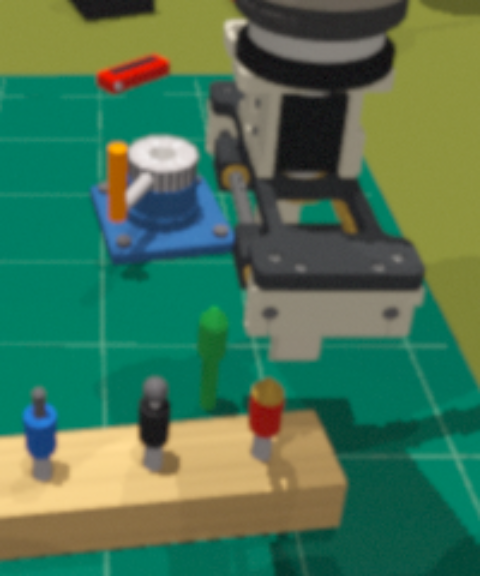

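Side view: fingertip centred around pixel column 374 (the TCP projects to 376), just over the red collar at 371. Nothing is in the way, so I descend.

```bash
python3 -m creep '[{"tx":2,"ty":-0.2,"tz":-0.3,"wx":0,"wy":0,"wz":0,"gripper":-0.2},{"tx":4,"ty":-0.2,"tz":-0.3,"wx":0,"wy":0,"wz":0,"gripper":-0.2},{"tx":6,"ty":-0.2,"tz":-0.3,"wx":0,"wy":0,"wz":0,"gripper":-0.2},{"tx":8,"ty":-0.2,"tz":-0.3,"wx":0,"wy":0,"wz":0,"gripper":-0.2},{"tx":8.7,"ty":-0.2,"tz":-0.3,"wx":0,"wy":0,"wz":0,"gripper":-0.2},{"tx":8.7,"ty":-0.2,"tz":-0.3,"wx":0,"wy":0,"wz":0,"gripper":-0.2},{"tx":8.7,"ty":-0.2,"tz":-0.3,"wx":0,"wy":0,"wz":0,"gripper":-0.2}]'; python3 go.py 461.5 221.5 63 90
```

```text
time: 1.98
tool_pos: [462.7, 221.4, 63.7]
tcp_rot: [-0.697, 1.571, 0.873]
contact_force: [0.1, 0.2, -0.6]
grip_width: 55.1
t cm [0.07 0.12 0.01] w [-0.001  0.     0.   ] dist 1.4 tcp [462.7 221.4  63.7] F [ 0.1  0.2 -0.6] gw 55.1 t 2.0
```

Good. Close.

```bash
python3 -m creep '[{"tx":0,"ty":0.1,"tz":0,"wx":0,"wy":0,"wz":0,"gripper":0.2},{"tx":0,"ty":0.1,"tz":0,"wx":0,"wy":0,"wz":0,"gripper":0.5},{"tx":0,"ty":0.1,"tz":0,"wx":0,"wy":0,"wz":0,"gripper":1},{"tx":0,"ty":0.1,"tz":0,"wx":0,"wy":0,"wz":0,"gripper":1},{"tx":0,"ty":0.1,"tz":0,"wx":0,"wy":0,"wz":0,"gripper":1},{"tx":0,"ty":0.1,"tz":0,"wx":0,"wy":0,"wz":0,"gripper":1},{"tx":0,"ty":0.1,"tz":0,"wx":0,"wy":0,"wz":0,"gripper":1},{"tx":0,"ty":0.1,"tz":0,"wx":0,"wy":0,"wz":0,"gripper":1}]'; python3 go.py 461.5 221.5 150 90
```

```text
time: 2.65
tool_pos: [462.0, 220.8, 63.3]
tcp_rot: [-1.113, 1.57, 0.456]
contact_force: [0.3, -0.1, 1.5]
grip_width: 19.3
t cm [-8.67  0.05  0.08] w [-0.002  0.     0.   ] dist 86.7 tcp [462.  220.8  63.3] F [ 0.3 -0.1  1.5] gw 19.3 t 2.6
```

```bash
python3 -m creep '[{"tx":-1,"ty":0,"tz":0,"wx":0,"wy":0,"wz":0,"gripper":1},{"tx":-2.5,"ty":0,"tz":0,"wx":0,"wy":0,"wz":0,"gripper":1},{"tx":-4.5,"ty":0,"tz":0,"wx":0,"wy":0,"wz":0,"gripper":1},{"tx":-7,"ty":0,"tz":0,"wx":0,"wy":0,"wz":0,"gripper":1},{"tx":-9.5,"ty":0,"tz":0,"wx":0,"wy":0,"wz":0,"gripper":1},{"tx":-11.5,"ty":0,"tz":0,"wx":0,"wy":0,"wz":0,"gripper":1},{"tx":-12.5,"ty":0,"tz":0,"wx":0,"wy":0,"wz":0,"gripper":1},{"tx":-12.5,"ty":0,"tz":0,"wx":0,"wy":0,"wz":0,"gripper":1}]'; python3 go.py 502.5 -90 190 90
```

```text
time: 3.32
tool_pos: [462.8, 221.0, 190.6]
tcp_rot: [-1.275, 1.566, 0.294]
contact_force: [0.4, 0.5, -1.2]
grip_width: 19.2
t cm [ 3.00e-02 -4.02e+00 -3.11e+01] w [-0.002  0.001  0.004] dist 313.5 tcp [462.8 221.  190.6] F [ 0.4  0.5 -1.2] gw 19.2 t 3.3
```

```bash
python3 -m creep '[{"tx":0,"ty":-0.2,"tz":-2,"wx":0,"wy":0,"wz":0,"gripper":1},{"tx":0,"ty":-0.7,"tz":-6,"wx":0,"wy":0,"wz":0,"gripper":1},{"tx":0,"ty":-1.3,"tz":-10,"wx":0,"wy":0,"wz":0,"gripper":1},{"tx":0,"ty":-1.8,"tz":-14,"wx":0,"wy":0,"wz":0,"gripper":1},{"tx":0,"ty":-2.3,"tz":-18,"wx":0,"wy":0,"wz":0,"gripper":1},{"tx":0,"ty":-2.8,"tz":-22,"wx":0,"wy":0,"wz":0,"gripper":1},{"tx":0,"ty":-3.4,"tz":-26,"wx":0,"wy":0,"wz":0,"gripper":1},{"tx":0,"ty":-4,"tz":-29,"wx":0,"wy":0,"wz":0,"gripper":1}]'; python3 -m creep '[{"tx":0,"ty":0,"tz":-2,"wx":0,"wy":0,"wz":0,"gripper":1},{"tx":0,"ty":0,"tz":-2,"wx":0,"wy":0,"wz":0,"gripper":1},{"tx":0,"ty":0,"tz":-2,"wx":0,"wy":0,"wz":0,"gripper":1}]';python3 go.py 502.5 -90 150 90
```

```text
time: 3.98
tool_pos: [500.4, -72.2, 186.6]
tcp_rot: [1.489, 1.568, 3.057]
contact_force: [1.4, 0.8, -0.8]
grip_width: 19.5
time: 4.23
tool_pos: [500.4, -90.0, 186.5]
tcp_rot: [1.148, 1.568, 2.714]
contact_force: [0.3, 1.1, -1.1]
grip_width: 19.0
t cm [ 3.65 -0.22 -0.  ] w [-0.004  0.001 -0.003] dist 36.6 tcp [500.4 -90.  186.5] F [ 0.3  1.1 -1.1] gw 19.0 t 4.2
```

```bash
python3 -m creep '[{"tx":3.3,"ty":-0.2,"tz":0,"wx":0,"wy":0,"wz":0,"gripper":1},{"tx":3.3,"ty":-0.2,"tz":0,"wx":0,"wy":0,"wz":0,"gripper":1},{"tx":3.3,"ty":-0.2,"tz":0,"wx":0,"wy":0,"wz":0,"gripper":1},{"tx":3.3,"ty":-0.2,"tz":0,"wx":0,"wy":0,"wz":0,"gripper":1}]';python3 go.py 502.5 -90 150 90; python3 - <<'E'
from h import *
c=snap('side','side2');a=cv2.resize(c['frame'][110:270,260:420,::-1],None,fx=3.6,fy=3.6);cv2.imwrite('pics/side2c.png',a)
c=snap('top','top2');a2=cv2.resize(c['frame'][200:320,210:330,::-1],None,fx=4,fy=4);cv2.imwrite('pics/top2c.png',a2)
E
```

```text
time: 4.57
tool_pos: [503.2, -88.4, 155.5]
tcp_rot: [0.971, 1.57, 2.541]
contact_force: [0.3, 0.2, -1.3]
grip_width: 19.4
t cm [ 0.55  0.07 -0.16] w [-0.     0.    -0.001] dist 5.8 tcp [503.2 -88.4 155.5] F [ 0.3  0.2 -1.3] gw 19.4 t 4.6
```

View pics/side2c.png

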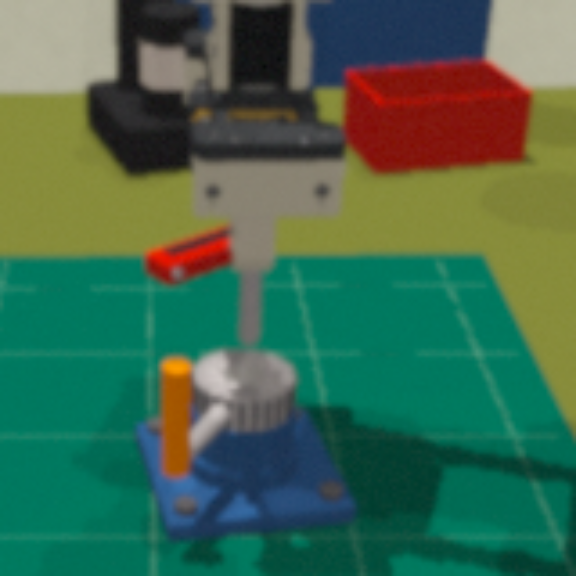

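Side crop: the shank's foot is at (249,343) over the nut's centre at (245,376), upright. I quantify the offset.

```bash
python3 - <<'E'
from m import *
c=load('side2')
for n,(u,v),z in(('shank bottom',(249,343),100.5),('shank upper',(251,285),125),('nut',(245.5,376),78)):
    print(n,onz(c,260+u/3.6,110+v/3.6,z))
E
```

```text
shank bottom [501.11568664 -84.26958704 100.5       ]
shank upper [ 498.80132567 -112.47091836  125.        ]
nut [502.46614489 -83.62643009  78.        ]
```

```bash
python3 -m creep '[{"tx":1,"ty":0,"tz":-0.1,"wx":0,"wy":0,"wz":0,"gripper":1},{"tx":2,"ty":0,"tz":-0.1,"wx":0,"wy":0,"wz":0,"gripper":1},{"tx":2.6,"ty":0,"tz":-0.1,"wx":0,"wy":0,"wz":0,"gripper":1},{"tx":2.9,"ty":0,"tz":-0.1,"wx":0,"wy":0,"wz":0,"gripper":1},{"tx":3.1,"ty":0,"tz":-0.1,"wx":0,"wy":0,"wz":0,"gripper":1},{"tx":3.3,"ty":0,"tz":-0.1,"wx":0,"wy":0,"wz":0,"gripper":1},{"tx":3.3,"ty":0,"tz":-0.1,"wx":0,"wy":0,"wz":0,"gripper":1}]';python3 go.py 502.5 -90 83 90
```

```text
time: 5.25
tool_pos: [503.2, -90.4, 121.8]
tcp_rot: [1.056, 1.57, 2.624]
contact_force: [0.5, -0.8, -1.0]
grip_width: 19.2
t cm [3.88 0.07 0.03] w [-0.002  0.    -0.   ] dist 38.8 tcp [503.2 -90.4 121.8] F [ 0.5 -0.8 -1. ] gw 19.2 t 5.2
```

```bash
python3 -m creep '[{"tx":0.2,"ty":0,"tz":0,"wx":0,"wy":0,"wz":0,"gripper":1},{"tx":0.4,"ty":0,"tz":0,"wx":0,"wy":0,"wz":0,"gripper":1},{"tx":0.6,"ty":0,"tz":0,"wx":0,"wy":0,"wz":0,"gripper":1},{"tx":0.8,"ty":0,"tz":0,"wx":0,"wy":0,"wz":0,"gripper":1},{"tx":1.0,"ty":0,"tz":0,"wx":0,"wy":0,"wz":0,"gripper":1},{"tx":1.0,"ty":0,"tz":0,"wx":0,"wy":0,"wz":0,"gripper":1}]';python3 go.py 502.5 -90 83 90
```

```text
time: 5.75
tool_pos: [503.6, -90.4, 111.9]
tcp_rot: [-1.616, 1.57, -0.047]
contact_force: [2.9, -0.3, -2.6]
grip_width: 19.1
t cm [2.89 0.12 0.04] w [-0.002 -0.     0.001] dist 29.0 tcp [503.6 -90.4 111.9] F [ 2.9 -0.3 -2.6] gw 19.1 t 5.8
```

```bash
python3 -m creep '[{"tx":0,"ty":-0.1,"tz":0,"wx":0,"wy":0,"wz":0,"gripper":1},{"tx":0.2,"ty":-0.1,"tz":0,"wx":0,"wy":0,"wz":0,"gripper":1},{"tx":0.4,"ty":-0.1,"tz":0,"wx":0,"wy":0,"wz":0,"gripper":1},{"tx":0.6,"ty":-0.1,"tz":0,"wx":0,"wy":0,"wz":0,"gripper":1},{"tx":0.8,"ty":-0.1,"tz":0,"wx":0,"wy":0,"wz":0,"gripper":1},{"tx":0.8,"ty":-0.1,"tz":0,"wx":0,"wy":0,"wz":0,"gripper":1}]';python3 go.py 502.5 -90 83 90
```

```text
time: 6.25
tool_pos: [504.6, -90.4, 104.4]
tcp_rot: [-1.759, 1.57, -0.19]
contact_force: [1.9, 0.6, -0.4]
grip_width: 19.4
t cm [2.14 0.21 0.04] w [-0.002 -0.     0.001] dist 21.5 tcp [504.6 -90.4 104.4] F [ 1.9  0.6 -0.4] gw 19.4 t 6.2
```

```bash
python3 -m creep '[{"tx":0.2,"ty":-0.1,"tz":0,"wx":0,"wy":0,"wz":0,"gripper":1},{"tx":0.4,"ty":-0.1,"tz":0,"wx":0,"wy":0,"wz":0,"gripper":1},{"tx":0.6,"ty":-0.1,"tz":0,"wx":0,"wy":0,"wz":0,"gripper":1},{"tx":0.8,"ty":-0.1,"tz":0,"wx":0,"wy":0,"wz":0,"gripper":1},{"tx":1,"ty":-0.1,"tz":0,"wx":0,"wy":0,"wz":0,"gripper":1},{"tx":1,"ty":-0.1,"tz":0,"wx":0,"wy":0,"wz":0,"gripper":1}]';python3 go.py 502.5 -90 83 90
```

```text
time: 6.75
tool_pos: [505.2, -90.7, 94.3]
tcp_rot: [-3.029, 1.57, -1.46]
contact_force: [0.7, -2.7, -0.2]
grip_width: 19.5
t cm [1.13 0.27 0.07] w [-0.002 -0.001  0.   ] dist 11.6 tcp [505.2 -90.7  94.3] F [ 0.7 -2.7 -0.2] gw 19.5 t 6.8
```

```bash
python3 -m creep '[{"tx":0.2,"ty":0,"tz":0,"wx":0,"wy":0,"wz":0,"gripper":1},{"tx":0.4,"ty":0,"tz":0,"wx":0,"wy":0,"wz":0,"gripper":1},{"tx":0.6,"ty":0,"tz":0,"wx":0,"wy":0,"wz":0,"gripper":1},{"tx":0.7,"ty":0,"tz":0,"wx":0,"wy":0,"wz":0,"gripper":1},{"tx":0.7,"ty":0,"tz":0,"wx":0,"wy":0,"wz":0,"gripper":1}]';python3 go.py 502.5 -90 83 90; python3 - <<'E'
from h import *
c=snap('side','side3');a=cv2.resize(c['frame'][110:270,260:420,::-1],None,fx=3.6,fy=3.6);cv2.imwrite('pics/side3c.png',a)
E
```

```text
time: 7.17
tool_pos: [505.4, -90.7, 87.3]
tcp_rot: [-2.555, 1.57, -0.986]
contact_force: [0.1, -1.5, 2.8]
grip_width: 19.3
t cm [0.43 0.29 0.07] w [-0.002 -0.001  0.   ] dist 5.2 tcp [505.4 -90.7  87.3] F [ 0.1 -1.5  2.8] gw 19.3 t 7.2
```

View pics/side3c.png

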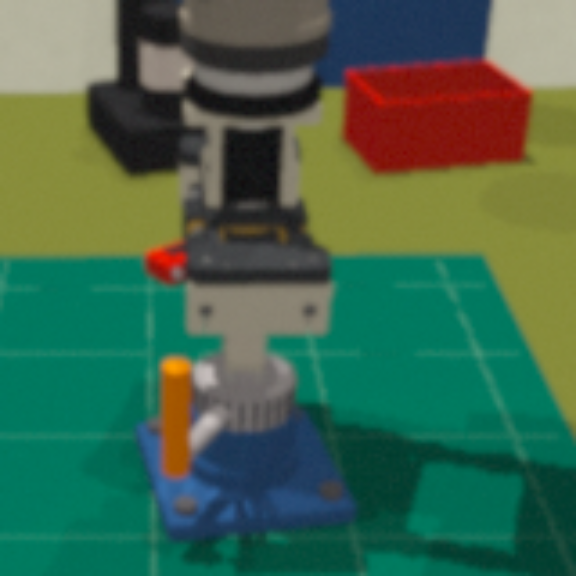

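The crop shows the fingertip just above the nut (about (246,365)) and the shank inside, so I continue in small steps.

```bash
python3 -m creep '[{"tx":0.1,"ty":0,"tz":0,"wx":0,"wy":0,"wz":0,"gripper":1},{"tx":0.2,"ty":0,"tz":0,"wx":0,"wy":0,"wz":0,"gripper":1},{"tx":0.3,"ty":0,"tz":0,"wx":0,"wy":0,"wz":0,"gripper":1},{"tx":0.3,"ty":0,"tz":0,"wx":0,"wy":0,"wz":0,"gripper":1}]';python3 go.py 502.5 -90 83 90;python3 -m creep '[{"tx":0.1,"ty":0,"tz":0,"wx":0,"wy":0,"wz":0,"gripper":1},{"tx":0.1,"ty":0,"tz":0,"wx":0,"wy":0,"wz":0,"gripper":1}]'
```

```text
time: 7.55
tool_pos: [505.4, -90.6, 84.3]
tcp_rot: [-2.44, 1.57, -0.871]
contact_force: [0.5, -1.6, 2.6]
grip_width: 19.4
t cm [0.13 0.29 0.06] w [-0.002 -0.     0.   ] dist 3.2 tcp [505.4 -90.6  84.3] F [ 0.5 -1.6  2.6] gw 19.4 t 7.5
time: 7.72
tool_pos: [505.4, -90.6, 83.3]
tcp_rot: [-2.278, 1.57, -0.709]
contact_force: [0.1, -2.1, 3.7]
grip_width: 19.2
```

```bash
python3 -m creep '[{"tx":0.1,"ty":0,"tz":0,"wx":0,"wy":0,"wz":0,"gripper":1},{"tx":0.1,"ty":0,"tz":0,"wx":0,"wy":0,"wz":0,"gripper":1}]';python3 -m creep '[{"tx":0.05,"ty":0,"tz":0,"wx":0,"wy":0,"wz":0,"gripper":1},{"tx":0.05,"ty":0,"tz":0,"wx":0,"wy":0,"wz":0,"gripper":1}]'
```

```text
time: 7.88
tool_pos: [505.8, -90.6, 83.0]
tcp_rot: [-1.954, 1.569, -0.385]
contact_force: [-2.3, -1.4, 13.1]
grip_width: 19.4
time: 8.05
tool_pos: [505.8, -90.6, 82.9]
tcp_rot: [-1.925, 1.569, -0.356]
contact_force: [-2.2, -0.9, 15.3]
grip_width: 19.5
```

```bash
python3 -m creep '[{"tx":0.05,"ty":0,"tz":0,"wx":0,"wy":0,"wz":0,"gripper":1},{"tx":0.05,"ty":0,"tz":0,"wx":0,"wy":0,"wz":0,"gripper":1},{"tx":0.05,"ty":0,"tz":0,"wx":0,"wy":0,"wz":0,"gripper":1},{"tx":0.05,"ty":0,"tz":0,"wx":0,"wy":0,"wz":0,"gripper":1},{"tx":0,"ty":0,"tz":0,"wx":0,"wy":0,"wz":0,"gripper":1},{"tx":-0.05,"ty":0,"tz":0,"wx":0,"wy":0,"wz":0,"gripper":1}]';python3 -m creep '[{"tx":0,"ty":0,"tz":0,"wx":0,"wy":0,"wz":0,"gripper":0.3},{"tx":0,"ty":0,"tz":0,"wx":0,"wy":0,"wz":0,"gripper":0.3},{"tx":0,"ty":0,"tz":0,"wx":0,"wy":0,"wz":0,"gripper":0.3},{"tx":0,"ty":0,"tz":0,"wx":0,"wy":0,"wz":0,"gripper":0.3}]'; python3 - <<'E'
from h import *
c=snap('side','side4');a=cv2.resize(c['frame'][110:270,260:420,::-1],None,fx=3.6,fy=3.6);cv2.imwrite('pics/side4c.png',a)
E
```

```text
time: 8.55
tool_pos: [505.7, -90.6, 83.1]
tcp_rot: [-2.0, 1.569, -0.431]
contact_force: [-1.3, -0.8, 6.8]
grip_width: 19.5
time: 8.88
tool_pos: [504.9, -90.1, 81.6]
tcp_rot: [1.058, 1.569, 2.627]
contact_force: [-0.2, -0.4, 0.1]
grip_width: 31.6
```

```bash
python3 -m creep '[{"tx":-1,"ty":0,"tz":0,"wx":0,"wy":0,"wz":0,"gripper":0.3},{"tx":-3,"ty":0,"tz":0,"wx":0,"wy":0,"wz":0,"gripper":0.3},{"tx":-6,"ty":0,"tz":0,"wx":0,"wy":0,"wz":0,"gripper":0.3},{"tx":-9,"ty":0,"tz":0,"wx":0,"wy":0,"wz":0,"gripper":0.1},{"tx":-11,"ty":0,"tz":0,"wx":0,"wy":0,"wz":0,"gripper":0.1},{"tx":-11,"ty":0,"tz":0,"wx":0,"wy":0,"wz":0,"gripper":0.1}]'; python3 - <<'E'
from h import *
c=snap('side','side5');a=cv2.resize(c['frame'][110:270,260:420,::-1],None,fx=3.6,fy=3.6);cv2.imwrite('pics/side5c.png',a)
E
```

```text
time: 9.43
tool_pos: [507.5, -91.0, 197.3]
tcp_rot: [-1.881, 1.562, -0.311]
contact_force: [-0.0, -0.5, 0.2]
grip_width: 40.8
```

View pics/side5c.png

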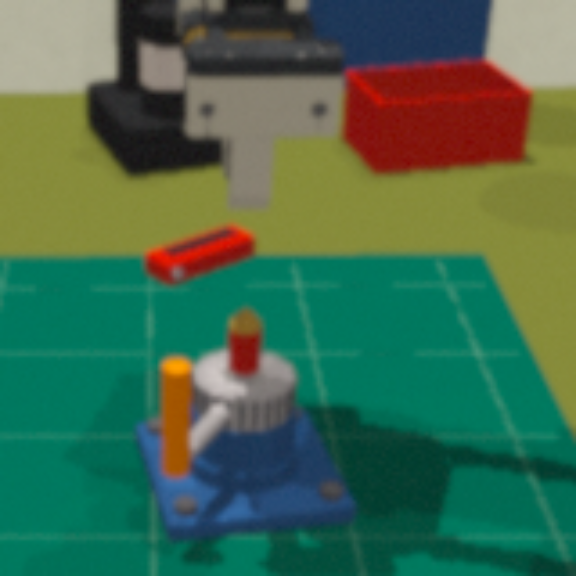

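The tool stands upright in the nut, with the red collar at crop (245,352) and the cone tip at (245,310). I check its height.

```bash
python3 - <<'E'
from m import *
c=load('side5')
b=blob(c,(0,130,60),(9,255,255),(315,190,340,222));print(b[0],b[1])
V,U=np.nonzero(b[2]);P=np.array([zpt(c,u,v) for u,v in zip(U,V)]);print(np.median(P,0),P.min(0),P.max(0))
def aty(u,v,y):
    o,d=ray(c,u,v);return o+d*(y-o[1])/d[1]
print('tip',aty(260+245/3.6,110+310/3.6,-90)); print('collar bottom front',aty(260+245/3.6,110+374/3.6,-80)); print('collar top', aty(260+245/3.6,110+333/3.6,-80))
E
python3 go.py 546.5 -12.5 160 -30
```

```text
[324 203   8  11  82] [327.5        207.65853659]
[504.64711102 -82.17689292  95.54026724] [496.52262696 -86.86642212  82.56443174] [512.51672977 -79.00301603 108.23465226]
tip [503.76983425 -90.         119.76235516]
collar bottom front [503.13506859 -80.          81.54102073]
collar top [504.1012293  -80.         109.67264836]
t cm [ 3.5  -3.97  7.83] w [2.093 0.004 0.005] dist 94.5 tcp [506.5 -90.7 194.9] F [0.2 0.5 0.3] gw 40.9 t 9.5
```

```bash
python3 -c "
from h import *
print(get_obs()['joint_positions'].round(2))"; python3 go.py 546.5 -12.5 170 150
```

```text
[-0.33  0.35  1.61  0.    1.18 -1.9 ]
t cm [ 2.5  -3.97  7.83] w [-1.049 -0.004  0.004] dist 91.3 tcp [506.5 -90.7 194.9] F [0.2 0.5 0.3] gw 40.9 t 9.5
```

```bash
python3 -m creep '[{"tx":2.5,"ty":-2,"tz":4,"wx":-0.12,"wy":0,"wz":0,"gripper":0.1},{"tx":2.5,"ty":-4,"tz":7.8,"wx":-0.25,"wy":0,"wz":0,"gripper":0.1},{"tx":2.5,"ty":-4,"tz":7.8,"wx":-0.37,"wy":0,"wz":0,"gripper":0.1},{"tx":2.5,"ty":-4,"tz":7.8,"wx":-0.5,"wy":0,"wz":0,"gripper":0.1},{"tx":2.5,"ty":-4,"tz":7.8,"wx":-0.62,"wy":0,"wz":0,"gripper":0.1},{"tx":2.5,"ty":-4,"tz":7.8,"wx":-0.75,"wy":0,"wz":0,"gripper":0.1},{"tx":2.5,"ty":-4,"tz":7.8,"wx":-0.87,"wy":0,"wz":0,"gripper":0.1},{"tx":2.5,"ty":-4,"tz":7.8,"wx":-0.95,"wy":0,"wz":0,"gripper":0.1}]';python3 -m creep '[{"tx":0,"ty":0,"tz":0,"wx":-0.09,"wy":0,"wz":0,"gripper":0.1},{"tx":0,"ty":0,"tz":0,"wx":-0.09,"wy":0,"wz":0,"gripper":0.1},{"tx":0,"ty":0,"tz":0,"wx":-0.09,"wy":0,"wz":0,"gripper":0.1}]';python3 go.py 546.5 -12.5 93 151
```

```text
time: 10.15
tool_pos: [544.7, -12.1, 166.0]
tcp_rot: [0.404, 1.568, 2.929]
contact_force: [-0.1, 0.3, -0.8]
grip_width: 41.2
time: 10.4
tool_pos: [544.9, -12.3, 166.3]
tcp_rot: [0.292, 1.569, 2.899]
contact_force: [0.1, -0.1, -0.2]
grip_width: 41.8
t cm [ 7.33 -0.07 -0.16] w [-0.029  0.002 -0.   ] dist 73.3 tcp [544.9 -12.3 166.3] F [ 0.1 -0.1 -0.2] gw 41.8 t 10.4
```

```bash
python3 -m creep '[{"tx":1.5,"ty":-0.1,"tz":-0.1,"wx":-0.03,"wy":0,"wz":0,"gripper":0.1},{"tx":2.5,"ty":-0.1,"tz":-0.1,"wx":-0.03,"wy":0,"wz":0,"gripper":0.1},{"tx":3,"ty":-0.1,"tz":-0.1,"wx":-0.03,"wy":0,"wz":0,"gripper":0.1},{"tx":3,"ty":-0.1,"tz":-0.1,"wx":-0.03,"wy":0,"wz":0,"gripper":0.1}]';python3 go.py 546.5 -12.5 93 151; python3 - <<'E'
from h import *
c=snap('side','side6');a=cv2.resize(c['frame'][110:270,260:420,::-1],None,fx=3.6,fy=3.6);cv2.imwrite('pics/side6c.png',a)
E
```

```text
time: 10.73
tool_pos: [545.7, -11.9, 135.4]
tcp_rot: [0.322, 1.567, 2.959]
contact_force: [1.0, -0.5, 0.2]
grip_width: 41.2
t cm [ 4.24  0.01 -0.11] w [ 0.002  0.003 -0.001] dist 42.5 tcp [545.7 -11.9 135.4] F [ 1.  -0.5  0.2] gw 41.2 t 10.7
```

View pics/side6c.png

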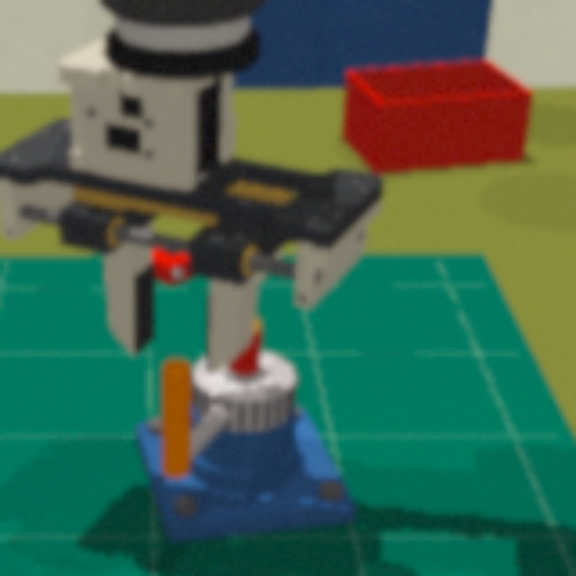

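Fingers straddle the post (post top at (176,362), fingertips at (130,350) and (228,365)). I lower onto it.

```bash
python3 -m creep '[{"tx":1,"ty":0,"tz":-0.1,"wx":0,"wy":0,"wz":0,"gripper":0.1},{"tx":2,"ty":0,"tz":-0.1,"wx":0,"wy":0,"wz":0,"gripper":0.1},{"tx":3,"ty":0,"tz":-0.1,"wx":0,"wy":0,"wz":0,"gripper":0.1},{"tx":4,"ty":0,"tz":-0.1,"wx":0,"wy":0,"wz":0,"gripper":0.1},{"tx":4.2,"ty":0,"tz":-0.1,"wx":0,"wy":0,"wz":0,"gripper":0.1},{"tx":4.2,"ty":0,"tz":-0.1,"wx":0,"wy":0,"wz":0,"gripper":0.1}]';python3 go.py 546.5 -12.5 93 151;  python3 -m creep '[{"tx":0,"ty":0,"tz":0,"wx":0,"wy":0,"wz":0,"gripper":0.4},{"tx":0,"ty":0,"tz":0,"wx":0,"wy":0,"wz":0,"gripper":0.6},{"tx":0,"ty":0,"tz":0,"wx":0,"wy":0,"wz":0,"gripper":0.8},{"tx":0,"ty":0,"tz":0,"wx":0,"wy":0,"wz":0,"gripper":1},{"tx":0,"ty":0,"tz":0,"wx":0,"wy":0,"wz":0,"gripper":1},{"tx":0,"ty":0,"tz":0,"wx":0,"wy":0,"wz":0,"gripper":1},{"tx":0,"ty":0,"tz":0,"wx":0,"wy":0,"wz":0,"gripper":1}]'; python3 go.py 546.5 -12.5 93 151
```

```text
time: 11.28
tool_pos: [547.0, -12.4, 93.9]
tcp_rot: [0.302, 1.568, 2.941]
contact_force: [-0.3, -0.6, 0.2]
grip_width: 41.4
t cm [0.09 0.03 0.04] w [ 0.003  0.002 -0.001] dist 1.0 tcp [547.  -12.4  93.9] F [-0.3 -0.6  0.2] gw 41.4 t 11.3
time: 11.87
tool_pos: [547.3, -12.1, 95.4]
tcp_rot: [-0.328, 1.57, 2.311]
contact_force: [-3.1, 2.8, 5.6]
grip_width: 15.4
t cm [0.24 0.07 0.05] w [0.004 0.001 0.   ] dist 2.6 tcp [547.3 -12.1  95.4] F [-3.1  2.8  5.6] gw 15.4 t 11.9
```

```bash
cat > f.py <<'E'
from h import *
o=get_obs();R=rpy(o['tcp_rot']);C=np.array([503.5,-90.5]);r=o['tool_pos'][:2]-C
print('F tool',(R.T@o['contact_force']).round(1),'r',np.linalg.norm(r).round(1),'phi',np.arctan2(r[1],r[0]).round(3),'jawz',np.arctan2(R[1,2],R[0,2]).round(3),'tcpz',o['tool_pos'][2].round(1))
E
python3 -m creep '[{"tx":-0.1,"ty":0,"tz":-0.18,"wx":0.02,"wy":0,"wz":0,"gripper":1},{"tx":-0.1,"ty":0,"tz":-0.36,"wx":0.04,"wy":0,"wz":0,"gripper":1},{"tx":-0.1,"ty":0.02,"tz":-0.54,"wx":0.06,"wy":0,"wz":0,"gripper":1},{"tx":-0.1,"ty":0.03,"tz":-0.72,"wx":0.08,"wy":0,"wz":0,"gripper":1},{"tx":-0.1,"ty":0.05,"tz":-0.9,"wx":0.1,"wy":0,"wz":0,"gripper":1},{"tx":-0.1,"ty":0.05,"tz":-0.9,"wx":0.1,"wy":0,"wz":0,"gripper":1}]' ; python3 f.py
```

```text
time: 12.37
tool_pos: [554.4, -16.7, 95.5]
tcp_rot: [0.135, 1.568, 2.673]
contact_force: [-3.6, 3.0, 0.4]
grip_width: 15.3
F tool [-0.4 -0.4  4.7] r 89.7 phi 0.967 jawz 2.538 tcpz 95.5
```

```bash
python3 -m creep '[{"tx":0,"ty":0,"tz":-0.18,"wx":0.02,"wy":0,"wz":0,"gripper":1},{"tx":0,"ty":0,"tz":-0.36,"wx":0.04,"wy":0,"wz":0,"gripper":1},{"tx":0,"ty":0.02,"tz":-0.54,"wx":0.06,"wy":0,"wz":0,"gripper":1},{"tx":0,"ty":0.03,"tz":-0.72,"wx":0.08,"wy":0,"wz":0,"gripper":1},{"tx":0,"ty":0.05,"tz":-0.9,"wx":0.1,"wy":0,"wz":0,"gripper":1},{"tx":0,"ty":0.05,"tz":-0.9,"wx":0.1,"wy":0,"wz":0,"gripper":1}]' ; python3 f.py
```

```text
time: 12.87
tool_pos: [561.6, -22.2, 95.6]
tcp_rot: [0.193, 1.568, 2.631]
contact_force: [-3.9, 3.3, -0.4]
grip_width: 15.4
F tool [0.5 0.  5.1] r 89.7 phi 0.866 jawz 2.438 tcpz 95.6
```

```bash
python3 -m creep '[{"tx":0,"ty":0,"tz":-0.18,"wx":0.02,"wy":0,"wz":0,"gripper":1},{"tx":0,"ty":0.01,"tz":-0.36,"wx":0.04,"wy":0,"wz":0,"gripper":1},{"tx":0,"ty":0.02,"tz":-0.54,"wx":0.06,"wy":0,"wz":0,"gripper":1},{"tx":0,"ty":0.02,"tz":-0.54,"wx":0.06,"wy":0,"wz":0,"gripper":1}]' ; python3 f.py
```

```text
time: 13.2
tool_pos: [565.6, -25.8, 95.6]
tcp_rot: [0.251, 1.568, 2.629]
contact_force: [-4.1, 3.3, 1.3]
grip_width: 15.5
F tool [-1.3  0.5  5.3] r 89.7 phi 0.806 jawz 2.378 tcpz 95.6
```

```bash
python3 -m creep '[{"tx":0,"ty":0,"tz":-0.18,"wx":0.02,"wy":0,"wz":0,"gripper":1},{"tx":0,"ty":0.01,"tz":-0.36,"wx":0.04,"wy":0,"wz":0,"gripper":1},{"tx":0,"ty":0.02,"tz":-0.54,"wx":0.06,"wy":0,"wz":0,"gripper":1},{"tx":0,"ty":0.02,"tz":-0.54,"wx":0.06,"wy":0,"wz":0,"gripper":1}]' ; python3 f.py
```

```text
time: 13.53
tool_pos: [569.4, -29.6, 95.6]
tcp_rot: [0.287, 1.568, 2.605]
contact_force: [-3.1, 3.8, 0.7]
grip_width: 15.3
F tool [-0.7 -0.3  4.8] r 89.7 phi 0.746 jawz 2.318 tcpz 95.6
```

```bash
python3 -m creep '[{"tx":0,"ty":0,"tz":-0.18,"wx":0.02,"wy":0,"wz":0,"gripper":1},{"tx":0,"ty":0.01,"tz":-0.36,"wx":0.04,"wy":0,"wz":0,"gripper":1},{"tx":0,"ty":0.02,"tz":-0.54,"wx":0.06,"wy":0,"wz":0,"gripper":1},{"tx":0,"ty":0.02,"tz":-0.54,"wx":0.06,"wy":0,"wz":0,"gripper":1}]' ; python3 f.py
```

```text
time: 13.87
tool_pos: [572.9, -33.7, 95.5]
tcp_rot: [0.338, 1.568, 2.595]
contact_force: [-2.6, 4.1, 1.2]
grip_width: 15.7
F tool [-1.2 -0.5  4.8] r 89.7 phi 0.686 jawz 2.258 tcpz 95.5
```

```bash
python3 -m creep '[{"tx":0,"ty":0,"tz":-0.18,"wx":0.02,"wy":0,"wz":0,"gripper":1},{"tx":0,"ty":0.01,"tz":-0.36,"wx":0.04,"wy":0,"wz":0,"gripper":1},{"tx":0,"ty":0.02,"tz":-0.54,"wx":0.06,"wy":0,"wz":0,"gripper":1},{"tx":0,"ty":0.02,"tz":-0.54,"wx":0.06,"wy":0,"wz":0,"gripper":1}]' ; python3 f.py
```

```text
time: 14.2
tool_pos: [576.2, -38.0, 95.6]
tcp_rot: [0.369, 1.568, 2.566]
contact_force: [-3.8, 3.8, 0.8]
grip_width: 15.3
F tool [-0.8  0.8  5.3] r 89.7 phi 0.626 jawz 2.198 tcpz 95.6
```

```bash
python3 -m creep '[{"tx":0,"ty":0,"tz":-0.18,"wx":0.02,"wy":0,"wz":0,"gripper":1},{"tx":0,"ty":0.01,"tz":-0.36,"wx":0.04,"wy":0,"wz":0,"gripper":1},{"tx":0,"ty":0.02,"tz":-0.54,"wx":0.06,"wy":0,"wz":0,"gripper":1},{"tx":0,"ty":0.02,"tz":-0.54,"wx":0.06,"wy":0,"wz":0,"gripper":1}]' ; python3 f.py
```

```text
time: 14.53
tool_pos: [579.2, -42.4, 95.6]
tcp_rot: [0.421, 1.568, 2.558]
contact_force: [-3.7, 3.9, 1.4]
grip_width: 15.3
F tool [-1.4  1.   5.3] r 89.7 phi 0.566 jawz 2.138 tcpz 95.6
```

```bash
python3 -m creep '[{"tx":0,"ty":0,"tz":-0.18,"wx":0.02,"wy":0,"wz":0,"gripper":1},{"tx":0,"ty":0.01,"tz":-0.36,"wx":0.04,"wy":0,"wz":0,"gripper":1},{"tx":0,"ty":0.02,"tz":-0.54,"wx":0.06,"wy":0,"wz":0,"gripper":1},{"tx":0,"ty":0.02,"tz":-0.54,"wx":0.06,"wy":0,"wz":0,"gripper":1}]' ; python3 f.py
```

```text
time: 14.87
tool_pos: [581.9, -47.1, 95.5]
tcp_rot: [0.467, 1.568, 2.544]
contact_force: [-3.7, 4.3, 0.6]
grip_width: 15.6
F tool [-0.6  1.1  5.6] r 89.6 phi 0.506 jawz 2.078 tcpz 95.5
```

```bash
python3 -m creep '[{"tx":0,"ty":0,"tz":-0.18,"wx":0.02,"wy":0,"wz":0,"gripper":1},{"tx":0,"ty":0.01,"tz":-0.36,"wx":0.04,"wy":0,"wz":0,"gripper":1},{"tx":0,"ty":0.02,"tz":-0.54,"wx":0.06,"wy":0,"wz":0,"gripper":1},{"tx":0,"ty":0.02,"tz":-0.54,"wx":0.06,"wy":0,"wz":0,"gripper":1}]' ; python3 f.py
```

```text
time: 15.2
tool_pos: [584.3, -51.9, 95.5]
tcp_rot: [0.52, 1.568, 2.538]
contact_force: [-2.8, 3.7, 0.9]
grip_width: 15.1
F tool [-0.9  1.   4.6] r 89.6 phi 0.446 jawz 2.018 tcpz 95.5
```

```bash
python3 -m creep '[{"tx":0,"ty":0,"tz":-0.18,"wx":0.02,"wy":0,"wz":0,"gripper":1},{"tx":0,"ty":0.01,"tz":-0.36,"wx":0.04,"wy":0,"wz":0,"gripper":1},{"tx":0,"ty":0.02,"tz":-0.54,"wx":0.06,"wy":0,"wz":0,"gripper":1},{"tx":0,"ty":0.02,"tz":-0.54,"wx":0.06,"wy":0,"wz":0,"gripper":1}]' ; python3 f.py
```

```text
time: 15.53
tool_pos: [586.5, -56.8, 95.5]
tcp_rot: [0.56, 1.568, 2.518]
contact_force: [-4.2, 4.2, 1.9]
grip_width: 15.1
F tool [-1.9  2.3  5.5] r 89.6 phi 0.386 jawz 1.958 tcpz 95.5
```

```bash
python3 -m creep '[{"tx":0,"ty":0,"tz":-0.18,"wx":0.02,"wy":0,"wz":0,"gripper":1},{"tx":0,"ty":0.01,"tz":-0.36,"wx":0.04,"wy":0,"wz":0,"gripper":1},{"tx":0,"ty":0.02,"tz":-0.54,"wx":0.06,"wy":0,"wz":0,"gripper":1},{"tx":0,"ty":0.02,"tz":-0.54,"wx":0.06,"wy":0,"wz":0,"gripper":1}]' ; python3 f.py
```

```text
time: 15.87
tool_pos: [588.3, -61.8, 95.5]
tcp_rot: [0.608, 1.568, 2.505]
contact_force: [-3.1, 4.9, 1.5]
grip_width: 15.3
F tool [-1.5  1.4  5.6] r 89.5 phi 0.326 jawz 1.898 tcpz 95.5
```

```bash
python3 -m creep '[{"tx":0,"ty":0.02,"tz":-0.18,"wx":0.02,"wy":0,"wz":0,"gripper":1},{"tx":0,"ty":0.03,"tz":-0.36,"wx":0.04,"wy":0,"wz":0,"gripper":1},{"tx":0,"ty":0.05,"tz":-0.54,"wx":0.06,"wy":0,"wz":0,"gripper":1},{"tx":0,"ty":0.05,"tz":-0.54,"wx":0.06,"wy":0,"wz":0,"gripper":1}]' ; python3 f.py
```

```text
time: 16.2
tool_pos: [589.8, -66.9, 95.6]
tcp_rot: [0.483, 1.568, 2.32]
contact_force: [-2.7, 4.6, 1.3]
grip_width: 15.3
F tool [-1.3  1.4  5.1] r 89.5 phi 0.267 jawz 1.838 tcpz 95.6
```

```bash
python3 -m creep '[{"tx":0,"ty":0,"tz":-0.18,"wx":0.02,"wy":0,"wz":0,"gripper":1},{"tx":0,"ty":0.01,"tz":-0.36,"wx":0.04,"wy":0,"wz":0,"gripper":1},{"tx":0,"ty":0.03,"tz":-0.54,"wx":0.06,"wy":0,"wz":0,"gripper":1},{"tx":0,"ty":0.03,"tz":-0.54,"wx":0.06,"wy":0,"wz":0,"gripper":1}]' ; python3 f.py
```

```text
time: 16.53
tool_pos: [591.0, -72.1, 95.5]
tcp_rot: [0.48, 1.568, 2.257]
contact_force: [-3.3, 5.4, 0.2]
grip_width: 15.3
F tool [-0.2  2.1  6. ] r 89.4 phi 0.207 jawz 1.778 tcpz 95.5
```

```bash
python3 -m creep '[{"tx":0,"ty":0.02,"tz":-0.18,"wx":0.02,"wy":0,"wz":0,"gripper":1},{"tx":0,"ty":0.03,"tz":-0.36,"wx":0.04,"wy":0,"wz":0,"gripper":1},{"tx":0,"ty":0.05,"tz":-0.54,"wx":0.06,"wy":0,"wz":0,"gripper":1},{"tx":0,"ty":0.05,"tz":-0.54,"wx":0.06,"wy":0,"wz":0,"gripper":1}]' ; python3 f.py
```

```text
time: 16.87
tool_pos: [591.9, -77.2, 95.6]
tcp_rot: [0.292, 1.568, 2.009]
contact_force: [-1.2, 6.1, -0.0]
grip_width: 15.3
F tool [0.1 0.3 6.3] r 89.4 phi 0.149 jawz 1.718 tcpz 95.6
```

```bash
python3 -m creep '[{"tx":0,"ty":0,"tz":-0.18,"wx":0.02,"wy":0,"wz":0,"gripper":1},{"tx":0,"ty":0.01,"tz":-0.36,"wx":0.04,"wy":0,"wz":0,"gripper":1},{"tx":0,"ty":0.03,"tz":-0.54,"wx":0.06,"wy":0,"wz":0,"gripper":1},{"tx":0,"ty":0.03,"tz":-0.54,"wx":0.06,"wy":0,"wz":0,"gripper":1}]' ; python3 f.py
```

```text
time: 17.2
tool_pos: [592.4, -82.1, 95.5]
tcp_rot: [0.258, 1.567, 1.916]
contact_force: [-1.0, 8.4, -0.5]
grip_width: 15.2
F tool [0.5 0.2 8.4] r 89.3 phi 0.094 jawz 1.658 tcpz 95.5
```

```bash
python3 -m creep '[{"tx":0,"ty":0,"tz":-0.18,"wx":0.02,"wy":0,"wz":0,"gripper":1},{"tx":0,"ty":0.01,"tz":-0.36,"wx":0.04,"wy":0,"wz":0,"gripper":1},{"tx":0,"ty":0.01,"tz":-0.36,"wx":0.04,"wy":0,"wz":0,"gripper":1}]' ; python3 f.py
```

```text
time: 17.45
tool_pos: [592.6, -85.3, 95.5]
tcp_rot: [0.261, 1.567, 1.879]
contact_force: [-1.2, 10.0, 0.5]
grip_width: 15.0
F tool [-0.5  0.7 10. ] r 89.3 phi 0.059 jawz 1.618 tcpz 95.5
```

```bash
python3 -m creep '[{"tx":0,"ty":0,"tz":-0.18,"wx":0.02,"wy":0,"wz":0,"gripper":1},{"tx":0,"ty":0.01,"tz":-0.36,"wx":0.04,"wy":0,"wz":0,"gripper":1},{"tx":0,"ty":0.01,"tz":-0.36,"wx":0.04,"wy":0,"wz":0,"gripper":1}]' ; python3 f.py
```

```text
time: 17.7
tool_pos: [592.8, -88.4, 95.5]
tcp_rot: [0.252, 1.566, 1.83]
contact_force: [-0.9, 12.2, 0.8]
grip_width: 15.7
F tool [-0.8  0.8 12.2] r 89.3 phi 0.024 jawz 1.578 tcpz 95.5
```

```bash
python3 -m creep '[{"tx":0,"ty":0,"tz":0,"wx":0,"wy":0,"wz":0,"gripper":1},{"tx":0,"ty":0,"tz":0,"wx":0,"wy":0,"wz":0,"gripper":1},{"tx":0,"ty":0,"tz":0,"wx":0,"wy":0,"wz":0,"gripper":1}]' ; python3 f.py;python3 -m creep '[{"tx":0,"ty":0,"tz":-0.06,"wx":0,"wy":0,"wz":0,"gripper":1},{"tx":0,"ty":0,"tz":-0.06,"wx":0,"wy":0,"wz":0,"gripper":1},{"tx":0,"ty":0,"tz":-0.06,"wx":0,"wy":0,"wz":0,"gripper":1}]' ; python3 f.py
```

```text
time: 17.95
tool_pos: [592.8, -88.4, 95.5]
tcp_rot: [0.261, 1.566, 1.841]
contact_force: [-1.4, 11.1, 0.4]
grip_width: 15.4
F tool [-0.4  1.3 11.1] r 89.3 phi 0.024 jawz 1.579 tcpz 95.5
time: 18.2
tool_pos: [592.8, -88.6, 95.6]
tcp_rot: [0.23, 1.566, 1.809]
contact_force: [0.3, 13.5, 0.5]
grip_width: 15.3
F tool [-0.4 -0.4 13.5] r 89.3 phi 0.021 jawz 1.579 tcpz 95.6
```

```bash
for i in 1; do python3 -m creep '[{"tx":0,"ty":0,"tz":0,"wx":0,"wy":0,"wz":0,"gripper":1},{"tx":0,"ty":0,"tz":0,"wx":0,"wy":0,"wz":0,"gripper":1}]' ; python3 f.py;python3 -m creep '[{"tx":0,"ty":0,"tz":0,"wx":0,"wy":0,"wz":0,"gripper":1}]'; python3 f.py; done
```

```text
time: 18.37
tool_pos: [592.8, -88.6, 95.5]
tcp_rot: [0.233, 1.566, 1.813]
contact_force: [-0.7, 14.2, 0.9]
grip_width: 15.6
F tool [-0.8  0.6 14.2] r 89.3 phi 0.021 jawz 1.579 tcpz 95.5
time: 18.45
tool_pos: [592.8, -88.6, 95.5]
tcp_rot: [0.243, 1.566, 1.822]
contact_force: [-1.2, 13.9, 1.2]
grip_width: 15.6
F tool [-1.1  1.1 13.9] r 89.3 phi 0.021 jawz 1.579 tcpz 95.5
```

Firm (about 12–14 N, below 17). I relax slightly, open and retreat upward.

```bash
python3 -m creep '[{"tx":0,"ty":0,"tz":0.03,"wx":0,"wy":0,"wz":0,"gripper":0.5},{"tx":0,"ty":0,"tz":0.03,"wx":0,"wy":0,"wz":0,"gripper":0.2},{"tx":0,"ty":0,"tz":0.03,"wx":0,"wy":0,"wz":0,"gripper":0.2},{"tx":0,"ty":0,"tz":0.03,"wx":0,"wy":0,"wz":0,"gripper":0.2}]' ; python3 f.py; python3 -m creep '[{"tx":-1,"ty":0,"tz":0,"wx":0,"wy":0,"wz":0,"gripper":0.2},{"tx":-3,"ty":0,"tz":0,"wx":0,"wy":0,"wz":0,"gripper":0.2},{"tx":-6,"ty":0,"tz":0,"wx":0,"wy":0,"wz":0,"gripper":0.2},{"tx":-9,"ty":0,"tz":0,"wx":0,"wy":0,"wz":0,"gripper":0.2},{"tx":-12,"ty":0,"tz":0,"wx":0,"wy":0,"wz":0,"gripper":0.2},{"tx":-12,"ty":0,"tz":0,"wx":0,"wy":0,"wz":0,"gripper":0.2}]'; python3 f.py;  python3 - <<'E'
from m import *
c=snap('side','side7');a=cv2.resize(c['frame'][110:270,260:420,::-1],None,fx=3.6,fy=3.6);cv2.imwrite('pics/side7c.png',a)
b=blob(c,(0,130,60),(9,255,255),(315,190,340,222));print(b[0],b[1])
V,U=np.nonzero(b[2]);P=np.array([zpt(c,u,v) for u,v in zip(U,V)]);print(np.median(P,0),P.min(0),P.max(0))
c=snap('top','top7')
E
```

```text
time: 18.78
tool_pos: [593.4, -92.1, 96.2]
tcp_rot: [-2.247, 1.57, -0.668]
contact_force: [-0.1, 0.3, 0.8]
grip_width: 35.0
F tool [-0.8  0.1  0.3] r 89.9 phi -0.018 jawz 1.579 tcpz 96.2
time: 19.28
tool_pos: [595.9, -92.7, 223.9]
tcp_rot: [-1.874, 1.558, -0.295]
contact_force: [0.5, -0.0, 1.2]
grip_width: 36.5
F tool [-1.2 -0.5 -0.1] r 92.5 phi -0.024 jawz 1.579 tcpz 223.9
[324 203   8  11  83] [327.5060241  207.93975904]
[505.50616217 -80.97855063  95.51473046] [496.56423971 -86.12914559  82.64196476] [566.21509793 636.64062502 503.66686057]
```

View pics/side7.png

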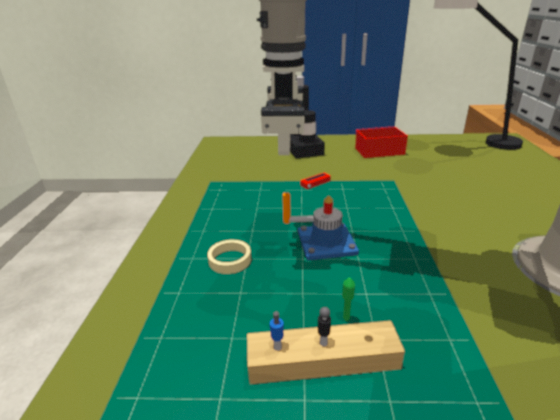

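View pics/side7c.png

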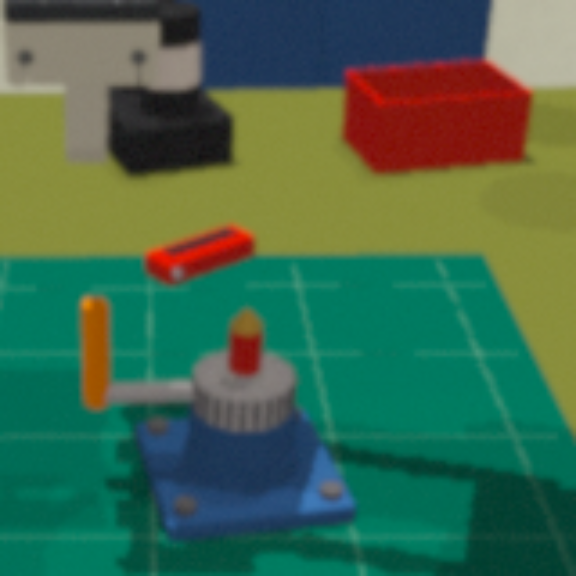

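The countersink stands upright in the collet (collar at full-picture pixel (328,208), same as before). The post is now at (286,207), and the drill, burr, tape and hex keys are where they were. One last check: did the handle stay put?

```bash
python3 - <<'E'
from m import *
c=load('side7')
p=onz(c,260+95/3.6,110+301/3.6,130);q=p[:2]-[503.5,-90.5];print(p,np.linalg.norm(q),np.arctan2(q[1],q[0]))
o=get_obs();print(o['contact_force'].round(1),o['time'],np.abs(o['dq']).max())
E
python3 -m creep '[{"tx":0,"ty":0,"tz":0,"wx":0,"wy":0,"wz":0,"gripper":0.2},{"tx":0,"ty":0,"tz":0,"wx":0,"wy":0,"wz":0,"gripper":0.2},{"tx":0,"ty":0,"tz":0,"wx":0,"wy":0,"wz":0,"gripper":0.2}]'
```

```text
[592.52220044 -82.83813747 130.        ] 89.35130837407604 0.08585530017347158
[-0.5  0.1  0.1] 19.3833 0.054242428191965654
time: 19.63
tool_pos: [592.5, -91.5, 214.8]
tcp_rot: [1.26, 1.568, 2.839]
contact_force: [0.0, -0.4, 0.5]
grip_width: 36.7
```

```bash
python3 -m creep '[{"tx":-3,"ty":0,"tz":-4,"wx":0,"wy":0,"wz":0,"gripper":0.2},{"tx":-3,"ty":0,"tz":-8,"wx":0,"wy":0,"wz":0,"gripper":0.2},{"tx":-3,"ty":0,"tz":-12,"wx":0,"wy":0,"wz":0,"gripper":0.2},{"tx":-3,"ty":0,"tz":-16,"wx":0,"wy":0,"wz":0,"gripper":0.2},{"tx":-3,"ty":0,"tz":-20,"wx":0,"wy":0,"wz":0,"gripper":0.2},{"tx":-3,"ty":0,"tz":-20,"wx":0,"wy":0,"wz":0,"gripper":0.2}]'; python3 - <<'E'
from m import *
c=snap('top','top8');cv2.imwrite('pics/top8c.png',cv2.resize(c['frame'][190:310,210:330,::-1],None,fx=4,fy=4))
b=blob(c,(9,150,80),(22,255,255),(255,200,300,255));print(b and b[:2])
if b: 
  p=onz(c,*b[1],130);q=p[:2]-[502.5,-90.3];print(p,np.linalg.norm(q),np.arctan2(q[1],q[0]))
E
```

```text
time: 20.13
tool_pos: [593.1, -299.2, 243.9]
tcp_rot: [2.249, 1.568, -2.462]
contact_force: [-0.3, 0.3, -0.5]
grip_width: 37.0
(array([272, 224,   6,   8,  27], dtype=int32), array([274.59259259, 227.33333333]))
[590.86080163 -86.1832377  130.        ] 88.45665037556084 0.0465567015857379
```

View pics/top8c.png

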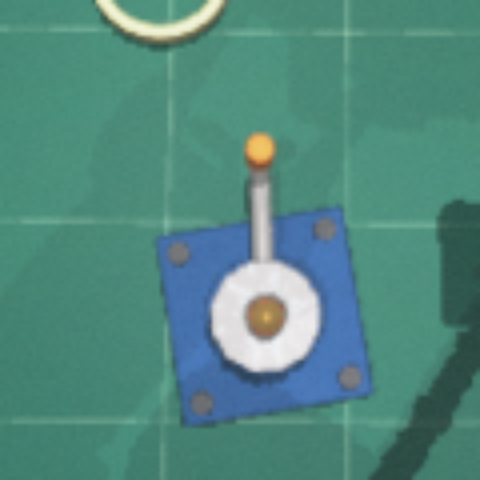

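The top crop shows the cone centred in the nut at (266,316) and the post at (260,149), at an angle of about 0.05 rad. That matches the release angle within measurement error. Nothing touches the robot, so I hand in.

```bash
python3 -c "
from plant import *
print(close_job())"
```

```text
the job is handed in; nothing more can be done
None
```

I took the red-collared countersink from the block, seated it in the collet, tightened the nut and handed the job in at about 20 s of the 67 s allowed. No verdict is reported.

- **Seating:** I pushed the shank onto the stop with about 15 N. After release, the side view put the collar's underside and top at about 82 and 110 mm, which is where they should be when home.
- **Tightening:** I turned the handle clockwise about 1.0 rad. The sideways force rose from about 5 N when free. At the final position it read 11 to 14 N, noisy by about 1 N, so its upper readings were just over the 12 to 13 N band and below 17 N.
- **Last checks:** The countersink stood upright and centred in the nut. In the pictures the drill, burr, tape and hex keys looked unmoved, and the robot was clear of everything with near-zero force.
- **Disagreement:** The handle's angle came out as 0.02 rad from the arm at release, 0.05 rad from the top camera and 0.09 rad from the side camera. I took this as camera error and finger flex, not the nut slipping back, but I did not re-grip the handle to confirm. I could not measure the collet's grip on the shank directly.

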